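# Refit the dryer's timer knob and hold it pushed in

## Task

The dryer's control console lies on its back on the ledge and its timer shaft is bare. Pick up the loose chrome timer knob, turn it so the flat in its bore matches the flat of the D-shaft, and push it fully home on the shaft; then push knob and shaft all the way in against the start spring and finish while still holding the knob pressed in, so that I can test the start switch. Leave the other things on the ledge where they are.

Things in the scene. Friction and masses are not known exactly. Their poses are not given: they have to be found in the camera images.
- knob: Loose chrome timer knob, right way up on the ledge, 70 g: a round skirt 52 mm across, 8 mm high, with a bar grip along x on top. Origin: centre of its flat underside; z up. Underneath, on the z axis, a blind D-shaped bore 15.6 mm across and 19 mm deep, its flat 3.1 mm from the axis on the +x side. The bar's +x end is pointed and has a dark line on top.
- knob_grip (a point): Point on the knob's axis in its bar grip, 20 mm above the underside; axes as the knob's. The bar has parallel sides 24 mm apart (along y), is 46 mm long (x = -23 to 23 mm; the point shown at +x reaches 26) and stands from 8 to 30 mm above the underside.
- knob_pointer (a point): Point on top of the knob's pointed end, 24 mm along +x from its axis and 30 mm above the underside.
- timer_shaft: Bare white D-shaft of the timer, 14 mm across, flat 2.3 mm from its axis, 16 mm out of a black collar 30 mm across with a white line on the flat's side. Origin: on the axis at the collar's top, where the knob's underside seats: home when the two origins meet. z out along the shaft, 10 degrees off vertical; x out of the flat: the knob's x must lie along it, play 7 degrees. Stiff to turn (0.08 N m).
- shaft_tip (a point): Centre of the shaft's end, 16 mm out from the collar's top face; the last 2.5 mm are tapered. The collar's top is 10 mm out from the console's face when not pressed.
- start_push (a joint): How far the timer shaft is pushed in along its own axis against the start spring, in m: 0 at rest, 0.006 at the stop. It takes 4.2 N to start it moving and 8.4 N at the stop, and springs back when released.
- console: The dryer's control console, fixed, on its back: 560 x 156 mm (y, x), 60 mm high at its -x edge (towards the robot), 86 mm at +x, so its face slopes 10 degrees to -x. Origin: centre of its underside. The timer shaft stands out of the face at x = 0, y = -190 mm, near its right end; a small chrome knob (38 mm wide, 22 high), already fitted, at y = -45; low rocker switches at y = 60, 100.
- funnel: Grey funnel standing on its mouth, 84 mm across, 88 mm high; origin: centre of its underside. A bystander.
- cup: Glass measuring cup, 80 mm across, 85 mm high, with a handle reaching 67 mm along +y; origin: centre of its underside. A bystander.
- dish: Shallow dark steel dish of screws, 90 mm across, 18 mm high; origin: centre of its underside. A bystander.
- brush: Stainless lint brush lying bristles up, 216 mm along its x, head 40 mm wide and 28 mm high; origin: under its neck, head to +x. A bystander.
Not all that is in view belongs to the job. There is more than one size of the knob; the job needs the smallest.

How it is judged (in metres and radians):
On the way, in this order (a step that is already met when the one before it is completed fails the run):
1. the knob is picked up and held clear of the ledge (height (world z) of knob above 0.04 m and contact force between the fingers and knob above 1 N and distance between knob and timer_shaft above 0.03 m), for 0.2 s.
2. the knob is home on the shaft, flats matched (distance between knob and timer_shaft below 0.003 m and angle between the z axis of knob and the z axis of timer_shaft, either way round below 0.12 rad and angle between the x axis of knob and the x axis of timer_shaft, either way round below 0.3 rad and x of knob_pointer in the frame of timer_shaft above 0.015 m), for 0.2 s.
At the end, for the whole second after the job is handed in: The knob is home (underside within 3 mm of the collar's top, axis within 0.12 rad, pointed end on the flat's side within 0.3 rad), the shaft is pushed in more than 4 of its 6 mm, the knob presses on it with over 4 N and the fingers on the knob with over 4 N, at rest (all of step 2 and value of joint start_push above 0.004 m and contact force between knob and timer_shaft above 4 N and contact force between the fingers and knob above 4 N and linear speed of knob below 0.02 m/s); the arm keeps its last pose, push and grip.
It fails at once if a bystander is pushed away or tipped (distance of any of funnel, cup, dish, brush from where it was at the start of the episode above 0.03 m or angle between any of funnel, cup's own z axis and vertical above 0.5 rad).
It also fails if it takes over 45 s, if anything falls off the work surface, if the arm or the gripper's body presses on something with over 40 N, if the wrist force passes 120 N, or if a joint passes its speed limit or range.

## Robot

A 6-joint arm with a two-finger parallel gripper is mounted at the origin on the work surface. World frame = base frame: x ahead of the robot, y to its left, z up, the work surface at z = 0. Lengths are in mm, angles in degrees, forces in N, time in s.
With the tool pointing down it reaches from about 275 to 825 mm from the base axis. Payload 5.2 kg.
Tool frame: the origin (TCP) lies midway between the tips of the shut fingers; the grasp point (between the pads) lies 19 mm behind it; z points along the fingers, y is the direction in which the jaws open and shut (so a half turn about z gives the same grasp; the last joint's range is limited). The gripper opens to 93 mm and grips with 3 to 60 N. Pads are 15 mm wide; open, the fingers measure 128 mm over their backs; the gripper's body (75 mm by 188 mm) begins 65 mm behind the grasp point.
Start: joints at [54.901, 14.817, 87.949, -0, 77.235, -11.62], TCP at [219.114, 504.474, 218.653] pointing down, gripper open.
Joint ranges: [-179.93, 179.93], [-52.35, 119.4], [10.71, 147.94], [-69.91, 249.91], [12.55, 155.21], [-178.61, 178.61]. Speed limits (degrees/s): [147.25, 147.25, 180, 180, 180, 180].

## Interface

Orientations are given as a 3x3 rotation matrix whose columns are the frame's x, y, z axes.
In Python, from plant import state, camera, camera_model, sign_off gives the robot as it stands.
- The arm moves only by the tool arm_command, never from a script. Its argument "rows" is a list of rows, each a list of 2 entries, a list of its own where there are three numbers: the shift along the world's x, y, z in mm, then the turn, a rotation vector about the world's x, y, z in degrees. In form: [[[x, y, z], [rx, ry, rz]], ...]. A call has 1 to 10 rows; each row is the pose to reach, as a shift and turn from the pose commanded when the call began; what a row does not reach only later rows make up. A row lasts 1/8 s, in which the tool goes at most 62.5 mm and 10.7 degrees, less where a joint would pass 70% of its speed; a pose out of reach is approached as far as the arm can. A call with a gripper value outside its range is refused whole. "hand" is the opening, from 0 (shut) to 1 (fully open), set as the call begins (left out, the last holds). The fingers move at their own pace and stop on an object; "squeeze" is the grip in N (left out, the last holds). Time passes only in rows, so rows that repeat a pose let the fingers close. It gives the time, the measured TCP pose, the force and the opening at its end, in the units of the state.
- state(): the state, without advancing time (a new reading comes with each control period).
- camera(name): name is "scene" or "side" or "wrist"; returns the picture (400x640x3 uint8, blue, green, red); there is no depth.
- camera_model(name): a dict with "fov_y" (degrees; the focal length in pixels is half the picture's height over the tangent of half this angle, whatever the lens; pixels are square), "cx", "cy" (the principal point, pixels), "pose" (4x4, takes a point from camera to world coordinates); the wrist camera has in their place "hand_eye" (4x4, takes a point from camera to tool coordinates, whose origin is the TCP and whose axes are the flange's). Camera axes: x right, y up, looking along -z (the intrinsics and any distortion apply to the point x, -y, -z); pixel columns grow to the right and rows downward; lengths in mm; the calibration is good to about 2 mm. A picture is of the moment at which its call begins: read the wrist's pose just before it. camera_model takes no time and is no camera call.
- sign_off(): hands the job in, once; it reports no verdict.
The state is a dict: "time_s": time; "qpos": joint angles; "qd": joint speeds; "joint_efforts": joint torques, N m; "eef_pos": TCP position; "tcp_rot": TCP orientation; "contact_force": force on the tool from outside, world axes, zero at the start; "wrist_torque": the same for the moment, N m; "opening": finger opening in mm.
Only numpy, scipy, OpenCV 4.12 (cv2) and the standard library are available. Lean on these libraries where they do the work, as an engineer would, in place of code of your own. Each camera call takes 0.05 s, during which the arm holds its last target. There are 200 camera calls.

## Working session

There is one attempt and no reset: what is moved stays moved. The work goes in short steps, Python scripts to look and compute and a tool call to move; the robot and the scene stay as the last step left them, time stands still between calls to the robot, and variables do not carry over. Pictures are saved under pics/ and viewed, about 8 in all and at most 12, crops included, and the job is handed in when it is done.

Besides the shell and the picture viewer there is one more tool, called after "Call:" in YAML: its name, and indented under it one key for each argument. arm_command: Moves the arm, as the interface text tells. Its arguments: {"type":"object","properties":{"rows":{"type":"array"},"hand":{"type":"number"},"squeeze":{"type":"number"}},"required":["rows"]}

```bash
mkdir -p pics; ls; python3 - <<'E'
from plant import *
import cv2,numpy as np
np.set_printoptions(precision=4,suppress=True)
for n in ("scene","side"):
    cv2.imwrite(f"pics/{n}1.png",camera(n)); print(n,camera_model(n))
print(camera_model("wrist"))
cv2.imwrite("pics/w1.png",camera("wrist"))
print(state())
E
```

```text
pics
scene {'fov_y': 55.603149665360995, 'cx': 315.09614914685136, 'cy': 197.47116066143656, 'pose': array([[ -0.8998,  -0.3732,   0.226 , 757.2205],
       [  0.4362,  -0.7814,   0.4462, 398.3648],
       [  0.01  ,   0.5   ,   0.866 , 976.038 ],
       [  0.    ,   0.    ,   0.    ,   1.    ]])}
side {'fov_y': 55.27642094947997, 'cx': 318.8552521790719, 'cy': 207.49285857271516, 'pose': array([[   0.955 ,    0.211 ,   -0.2082,  317.3974],
       [  -0.2964,    0.6654,   -0.6851, -764.7475],
       [  -0.006 ,    0.716 ,    0.6981,  813.3922],
       [   0.    ,    0.    ,    0.    ,    1.    ]])}
{'fov_y': 66.27612991522103, 'cx': 319.0544333106573, 'cy': 198.54354995845696, 'hand_eye': array([[  -0.0001,    0.9675,    0.2528,   70.1012],
       [   1.    ,    0.0003,   -0.0005,    0.3377],
       [  -0.0005,    0.2528,   -0.9675, -165.8651],
       [   0.    ,    0.    ,    0.    ,    1.    ]])}
{'time_s': 0.15, 'qpos': array([ 54.9011,  14.8499,  87.9971,   0.0009,  77.2345, -11.622 ]), 'qd': array([-0.1198, -0.0562, -0.2491, -0.0197, -0.027 , -0.0655]), 'joint_efforts': array([  0.001 , -43.7643, -28.4234,   0.0718,   0.0382,  -0.0001]), 'eef_pos': array([218.855 , 504.1213, 218.0039]), 'tcp_rot': array([[-0.9172,  0.3984, -0.0008],
       [ 0.3984,  0.9172, -0.0012],
       [ 0.0003, -0.0014, -1.    ]]), 'contact_force': array([-0.3229,  0.9583,  0.3003]), 'wrist_torque': array([-0.0229, -0.0452,  0.0069]), 'opening': 93.3698922953138}
```

View pics/scene1.png

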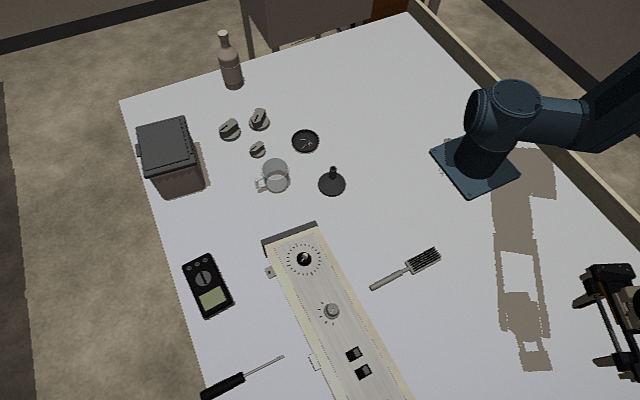

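View pics/side1.png

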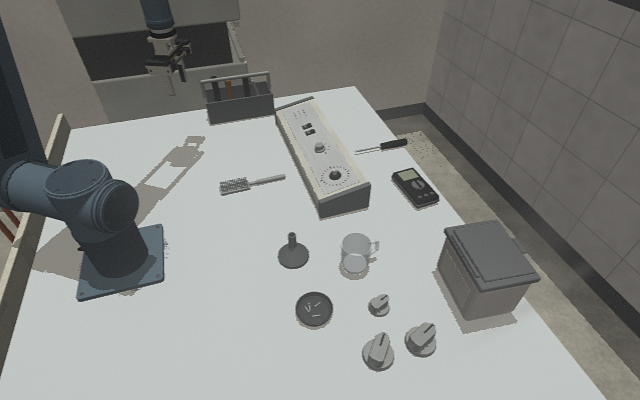

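The scene view shows three loose knobs. The smallest is at (258,149) in scene and (379,304) in side. The shaft and collar are at (304,259) in scene and (335,175) in side. The cup, funnel and dish stand between them.

```bash
cat > h.py <<'E'
from plant import *
import cv2,numpy as np
np.set_printoptions(precision=2,suppress=True)
def pose(n,s=None):
    m=camera_model(n)
    if n!="wrist": return m,m["pose"]
    s=s or state(); T=np.eye(4);T[:3,:3]=s["tcp_rot"];T[:3,3]=s["eef_pos"]
    return m,T@m["hand_eye"]
def ray(n,u,v,s=None):
    m,P=pose(n,s);f=200/np.tan(np.radians(m["fov_y"]/2))
    d=P[:3,:3]@np.array([(u-m["cx"])/f,-(v-m["cy"])/f,-1]);return P[:3,3],d
def at_z(n,u,v,z,s=None):
    c,d=ray(n,u,v,s);return c+d*(z-c[2])/d[2]
def proj(n,p,s=None):
    m,P=pose(n,s);f=200/np.tan(np.radians(m["fov_y"]/2))
    q=np.linalg.inv(P)@np.append(p,1);return m["cx"]-f*q[0]/q[2],m["cy"]+f*q[1]/q[2]
def tri(*obs):
    A=np.zeros((3,3));b=np.zeros(3)
    for o in obs:
        c,d=ray(*o);d=d/np.linalg.norm(d);M=np.eye(3)-np.outer(d,d);A+=M;b+=M@c
    return np.linalg.solve(A,b)
E
python3 - <<'E'
from h import *
for nm,a,b in [("knob",(258,149),(379,304)),("shaft",(304,259),(335,175)),("small",(332,311),(320,148))]:
    print(nm,tri(("scene",*a),("side",*b)))
for nm,a,b,z in [("funnelbase",(332,187),(293,256),5),("cup",(273,186),(355,264),5),("dish",(306,141),(314,310),10),("knob",(258,149),(379,304),15)]:
    print(nm,at_z("scene",*a,z),at_z("side",*b,z))
a=cv2.resize(cv2.imread("pics/scene1.png")[110:210,210:370],None,fx=5,fy=5,interpolation=2)
cv2.imwrite("pics/c1.png",a)
E
```

```text
knob [ 593.3  -336.07   12.45]
shaft [625.69  81.67  73.81]
small [622.27 226.71  75.91]
funnelbase [ 442.13 -112.75    5.  ] [ 437.06 -128.52    5.  ]
cup [ 600.62 -192.28    5.  ] [ 586.01 -203.5     5.  ]
dish [ 440.04 -300.73   10.  ] [ 443.22 -304.22   10.  ]
knob [ 591.91 -333.19   15.  ] [ 594.36 -338.05   15.  ]
```

Call:
arm_command:
  rows:
    - [[35, -60, 0], [0, 0, 0]]
    - [[60, -115, 0], [0, 0, 0]]
    - [[85, -170, 0], [0, 0, 0]]
    - [[110, -225, 0], [0, 0, 0]]
    - [[135, -280, 0], [0, 0, 0]]
    - [[160, -335, 0], [0, 0, 0]]
    - [[185, -390, 0], [0, 0, 0]]
    - [[210, -445, 0], [0, 0, 0]]
    - [[235, -500, 0], [0, 0, 0]]
    - [[260, -555, 0], [0, 0, 0]]
  hand: 0.6

```text
time_s: 1.4
eef_pos: [479.5, -52.5, 218.6]
tcp_rot: [[-0.917, 0.399, 0.0], [0.399, 0.917, 0.0], [-0.0, 0.0, -1.0]]
contact_force: [2.2, 0.9, -0.2]
opening: 55.1
```

Call:
arm_command:
  rows:
    - [[25, -55, 0], [0, 0, 0]]
    - [[50, -110, -20], [0, 0, 0]]
    - [[70, -165, -40], [0, 0, 0]]
    - [[90, -220, -60], [0, 0, 0]]
    - [[112, -265, -80], [0, 0, 0]]
    - [[114, -285, -90], [0, 0, 0]]
    - [[114, -285, -90], [0, 0, 0]]
    - [[114, -285, -90], [0, 0, 0]]

```text
time_s: 2.4
eef_pos: [593.0, -334.1, 129.4]
tcp_rot: [[-0.917, 0.398, 0.0], [0.398, 0.917, 0.0], [-0.0, 0.0, -1.0]]
contact_force: [-0.2, 0.4, 1.2]
opening: 55.6
```

```bash
python3 - <<'E'
from h import *
s=state();print(s["time_s"],s["eef_pos"],s["tcp_rot"],s["qpos"],s["opening"])
np.save("s2.npy",s,allow_pickle=True)
cv2.imwrite("pics/w2.png",camera("wrist"))
E
```

```text
2.4 [ 592.99 -334.1   129.44] [[-0.92  0.4   0.  ]
 [ 0.4   0.92  0.  ]
 [-0.    0.   -1.  ]] [ -38.78   31.71   74.98    0.03   73.31 -105.35] 55.63613109435073
```

View pics/w2.png

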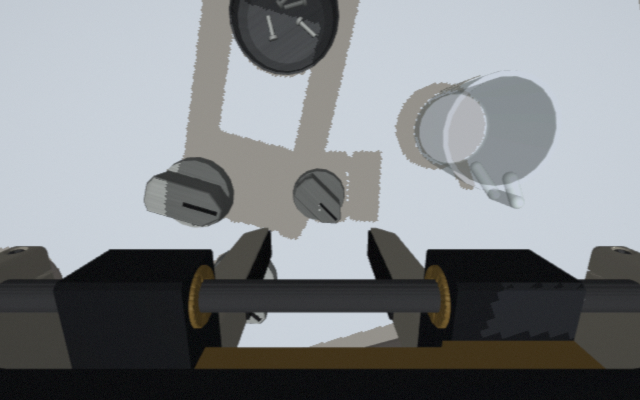

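The wrist view shows the small knob near (320,195), with its dark line running towards the lower right at about (330,212). One large knob is at (190,193) and the other is partly hidden at (250,290). I'll enlarge the area around the small knob.

```bash
python3 - <<'E'
import cv2
a=cv2.imread("pics/w2.png")[160:230,280:370]
cv2.imwrite("pics/w2c.png",cv2.resize(a,None,fx=8,fy=8,interpolation=cv2.INTER_CUBIC))
E
```

```text
(no output)
```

View pics/w2c.png

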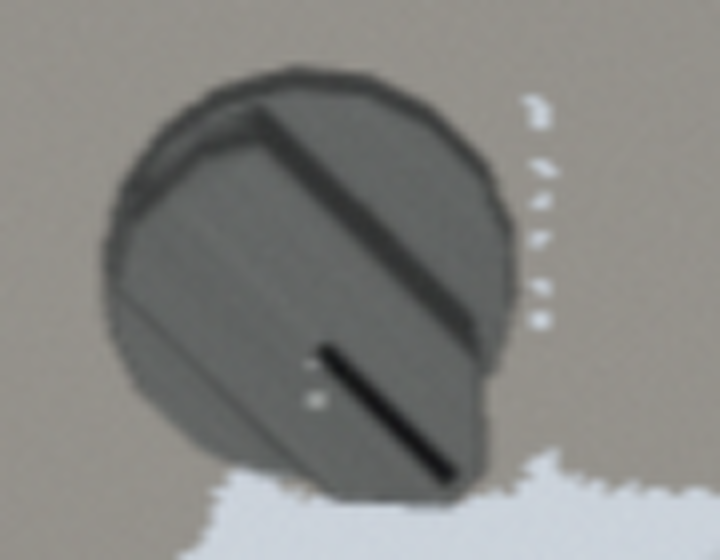

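```bash
python3 - <<'E'
from h import *
s=np.load("s2.npy",allow_pickle=True).item()
P=lambda u,v,z:at_z("wrist",280+u/8-.44,160+v/8-.44,z,s)
a,b=P(322,345,30),P(453,480,30);d=b-a
print("line",a,b,np.degrees(np.arctan2(d[1],d[0])),np.linalg.norm(d), "centre",b-24*d/np.linalg.norm(d))
a,b=P(255,125,30),P(465,335,30);d=b-a;print("edge",np.degrees(np.arctan2(d[1],d[0])))
print("skirt",P(310,272,6),P(105,272,6),P(515,272,6),P(310,68,8),)
for u,v in[(190,193),(250,290),(460,150)]: print(at_z("wrist",u,v,10,s))
for y in (0,): 
  # small knob pixel check in fixed cams
  print(proj("scene",[593,-336,15]),proj("side",[593,-336,15]))
E
```

```text
line [ 596.29 -334.22   30.  ] [ 616.87 -326.87   30.  ] 19.657190429115662 21.857166104712647 centre [ 594.27 -334.94   30.  ]
edge 20.98342808480646
skirt [ 593.38 -334.46    6.  ] [ 583.46 -357.31    6.  ] [ 603.29 -311.61    6.  ] [ 570.19 -324.39    8.  ]
[ 543.06 -446.56   10.  ]
[ 659.12 -440.75   10.  ]
[ 606.62 -197.36   10.  ]
(np.float64(257.3501990334544), np.float64(148.4735410669729)) (np.float64(378.1229101268815), np.float64(303.42917290180344))
```

```bash
python3 - <<'E'
import cv2,numpy as np
a=cv2.imread("pics/scene1.png")[238:278,280:330];b=cv2.imread("pics/side1.png")[155:195,310:360]
cv2.imwrite("pics/c2.png",np.hstack([cv2.resize(i,None,fx=8,fy=8,interpolation=cv2.INTER_CUBIC) for i in(a,b)]))
E
```

```text
(no output)
```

View pics/c2.png

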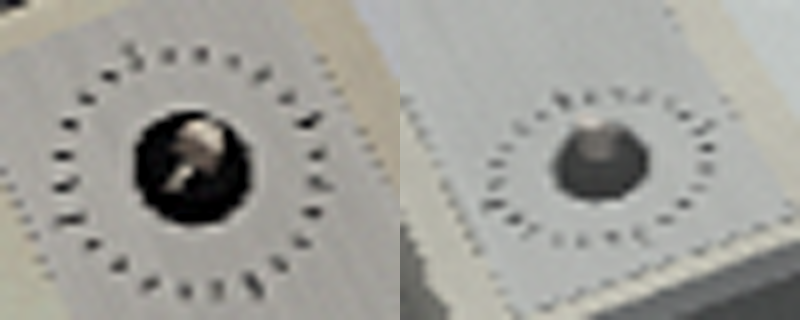

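The collar's white line points along roughly +x, yaw about 15–40°, so the knob needs little turning. I'll align the jaws across the bar and go down.

Call:
arm_command:
  rows:
    - [[0, 0, -10], [0, 0, 9]]
    - [[0, 0, -20], [0, 0, 18]]
    - [[0, 0, -35], [0, 0, 27]]
    - [[0.7, 0, -50], [0, 0, 36]]
    - [[0.7, 0, -60], [0, 0, 43.8]]
    - [[0.7, 0, -70], [0, 0, 43.8]]
    - [[0.7, 0, -80], [0, 0, 43.8]]
    - [[0.7, 0, -80], [0, 0, 43.8]]

```text
time_s: 3.45
eef_pos: [593.4, -334.8, 48.0]
tcp_rot: [[-0.938, -0.346, -0.001], [-0.346, 0.938, 0.001], [0.001, 0.001, -1.0]]
contact_force: [0.3, 0.6, -0.0]
opening: 55.7
```

Call:
arm_command:
  rows:
    - [[0.3, 0, -15], [0, 0, 0]]
    - [[0.3, 0, -28], [0, 0, 0]]
    - [[0.3, 0, -37], [0, 0, 0]]
    - [[0.3, 0, -37], [0, 0, 0]]

```text
time_s: 3.95
eef_pos: [593.4, -335.0, 10.2]
tcp_rot: [[-0.938, -0.347, -0.002], [-0.347, 0.938, 0.002], [0.001, 0.002, -1.0]]
contact_force: [0.2, 0.2, 0.4]
opening: 55.8
```

Call:
arm_command:
  rows:
    - [[0, 0, 0], [0, 0, 0]]
    - [[0, 0, 0], [0, 0, 0]]
    - [[0, 0, 0], [0, 0, 0]]
    - [[0, 0, 0], [0, 0, 0]]
    - [[0, 0, 0], [0, 0, 0]]
  hand: 0
  squeeze: 30

```text
time_s: 4.58
eef_pos: [594.3, -335.7, 12.0]
tcp_rot: [[-0.938, -0.347, 0.0], [-0.347, 0.938, -0.0], [-0.0, -0.001, -1.0]]
contact_force: [-0.1, -0.3, 1.8]
opening: 23.6
```

Call:
arm_command:
  rows:
    - [[0, 0, 20], [0, 0, 0]]
    - [[0, 0, 50], [0, 0, 0]]
    - [[0, 0, 100], [0, 0, 0]]
    - [[0, 20, 150], [0, 0, 0]]
    - [[10, 70, 160], [0, 0, 0]]
    - [[20, 130, 160], [0, 0, 0]]
    - [[35, 190, 160], [0, 0, 0]]
    - [[50, 250, 160], [0, 0, 0]]
    - [[65, 310, 160], [0, 0, 0]]
    - [[78, 365, 160], [0, 0, 0]]

```text
time_s: 5.82
eef_pos: [672.5, 31.7, 173.3]
tcp_rot: [[-0.938, -0.348, 0.002], [-0.348, 0.938, -0.0], [-0.001, -0.001, -1.0]]
contact_force: [0.7, 0.0, -1.0]
opening: 23.9
```

Call:
arm_command:
  rows:
    - [[6, 50, -8], [0, 0, 0]]
    - [[10, 73, -18], [0, 0, 0]]
    - [[10, 73, -18], [0, 0, 0]]
    - [[10, 73, -18], [0, 0, 0]]
    - [[10, 73, -18], [0, 0, 0]]

```text
time_s: 6.45
eef_pos: [682.4, 100.4, 154.2]
tcp_rot: [[-0.939, -0.345, 0.001], [-0.345, 0.939, -0.0], [-0.0, -0.001, -1.0]]
contact_force: [0.8, -0.1, -1.0]
opening: 23.5
```

```bash
python3 - <<'E'
from h import *
s=state();print(s["time_s"],s["eef_pos"],s["tcp_rot"],s["qpos"],s["opening"])
np.save("s3.npy",s,allow_pickle=True)
i=camera("wrist");cv2.imwrite("pics/w3.png",i)
u,v=proj("wrist",[626,82,90],s);print(u,v)
u,v=int(u),max(int(v),60)
cv2.imwrite("pics/w3c.png",cv2.resize(i[v-60:v+60,u-80:u+80],None,fx=5,fy=5,interpolation=cv2.INTER_CUBIC));print(u-80,v-60)
E
```

```text
6.45 [682.42 100.4  154.21] [[-0.94 -0.35  0.  ]
 [-0.35  0.94 -0.  ]
 [-0.   -0.   -1.  ]] [  -0.86   31.56   71.65   -0.03   76.75 -111.04] 23.51271453860746
321.3888860827817 133.0803039087358
241 73
```

View pics/w3.png

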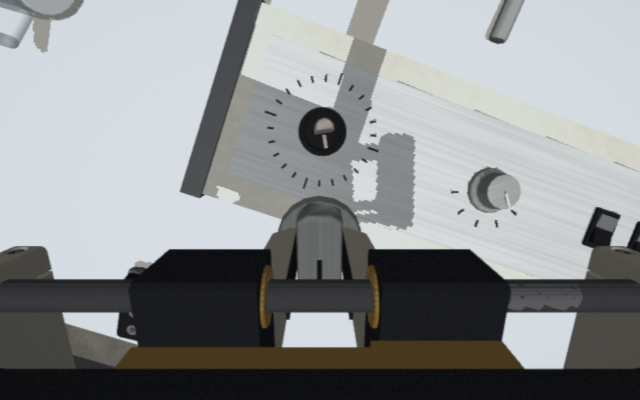

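View pics/w3c.png

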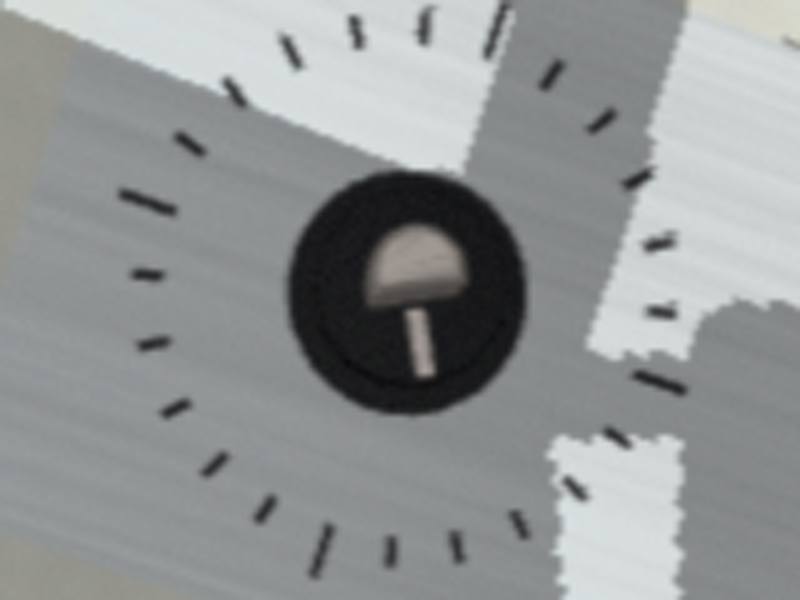

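The wrist view shows the D-shaft tip at about (417,275) in the crop. The collar's top is centred near (410,286), and the white line runs (415,310)→(427,378). The long dial ticks at (148,202) and (660,382) give the console's yaw.

```bash
python3 - <<'E'
from h import *
s=np.load("s3.npy",allow_pickle=True).item()
def on(u,v,n,p):
    c,d=ray("wrist",241+u/5-.4,73+v/5-.4,s);return c+d*(n@(p-c))/(n@d)
yaw=np.radians(.8)
for _ in range(4):
    ca,sa=np.cos(yaw),np.sin(yaw);t=np.radians(10)
    n=np.array([-np.sin(t)*ca,-np.sin(t)*sa,np.cos(t)])
    face=np.array([624,82,73.]); 
    for _ in range(5):
        b=on(408,292,n,face);face=np.array([b[0],b[1],73.])
    d=on(660,382,n,face)-on(148,202,n,face);d2=on(497,30,n,face)-on(322,552,n,face)
    ex=np.array([ca,sa,0])
    yaw=np.arctan2(-d[0],d[1])
    print(np.degrees(yaw),"other",np.degrees(np.arctan2(-d2[1],-d2[0])),np.linalg.norm(d),np.linalg.norm(d2))
print("face",face,n)
O=face+10*n;T=face+26*n
print("from base: top",O,"tip",T)
print("seen top",on(410.5,287,n,O),"tip",on(417,275,n,T))
cu,cv=np.array(proj("wrist",O,s)),np.array(proj("wrist",T,s));print("pred px crop",(cu-[240.6,72.6])*5,(cv-[240.6,72.6])*5)
l=on(427,378,n,O)-on(415,310,n,O)
print("shaft x dir",l/np.linalg.norm(l),"yaw",np.degrees(np.arctan2(l[1],l[0])),np.linalg.norm(l))
# flat bottom edge at the tip
l=on(466,289,n,T)-on(369,305,n,T);print("flat edge yaw-90",np.degrees(np.arctan2(l[1],l[0]))-90)
# knob pixel view: line of held knob
k=[at_z("wrist",u,v,154.2-11+30,s) for u,v in((320.5,262),(320.5,280))];l=k[1]-k[0];print(k,np.degrees(np.arctan2(l[1],l[0])))
E
```

```text
1.2324514473185901 other 1.167576505199396 85.38922390635136 85.74274546894169
1.2350983140009508 other 1.167571986491067 85.38665852343037 85.74270630149141
1.2351145145935143 other 1.1675719985887612 85.3866433122162 85.74270570427441
1.2351146137519644 other 1.1675719986642963 85.38664321913178 85.74270570060565
face [624.96  82.42  73.  ] [-0.17 -0.    0.98]
from base: top [623.23  82.39  82.85] tip [620.45  82.33  98.61]
seen top [623.81  82.3   82.95] tip [621.47  82.22  98.78]
pred px crop [412.38 283.5 ] [420.22 268.28]
shaft x dir [0.85 0.5  0.15] yaw 30.55792019836478 10.341626442924127
flat edge yaw-90 29.146414424137873
[array([684.8 , 102.64, 173.2 ]), array([694.64, 106.26, 173.2 ])] 20.252882399662315
```

```bash
python3 - <<'E'
from h import *
for _ in range(3): camera("wrist"); s=state();print(s["time_s"],s["eef_pos"])
a=cv2.imread("pics/w3.png")[190:290,255:385]
cv2.imwrite("pics/w3d.png",cv2.resize(a,None,fx=6,fy=6,interpolation=cv2.INTER_CUBIC))
E
```

```text
6.55 [682.34 100.82 154.13]
6.6 [682.36 101.08 154.08]
6.65 [682.28 101.36 153.96]
```

View pics/w3d.png

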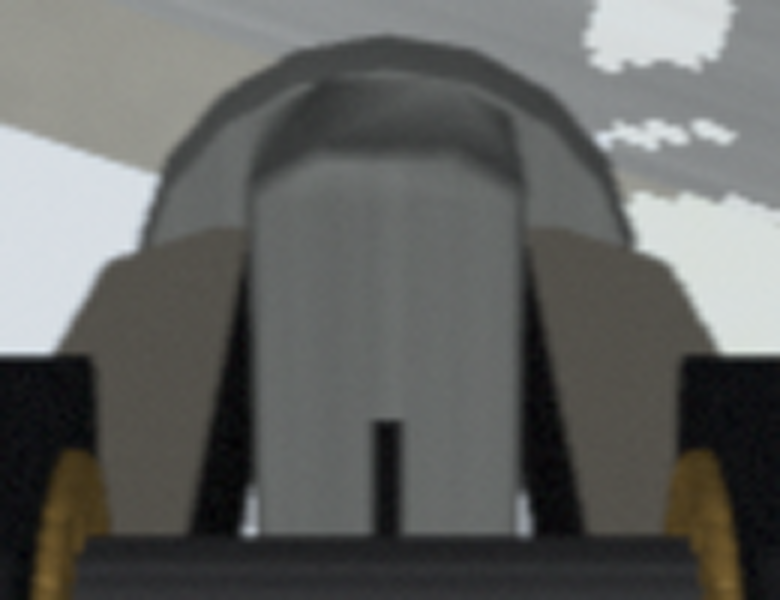

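```bash
python3 - <<'E'
from h import *
s=np.load("s3.npy",allow_pickle=True).item()
for cy,tz in((36,11),(36,12),(70,3),(70,4)):
    p=at_z("wrist",319.25,190+cy/6-.4,s["eef_pos"][2]-tz,s); print(cy,tz,s["tcp_rot"].T@(p-s["eef_pos"]))
R0=s["tcp_rot"]
from scipy.spatial.transform import Rotation as R
# target: knob x along shaft x (yaw30), knob z = n ; tool x=-kx, tool z=-n
n=np.array([-.17361,-.00375,.98481]);x=np.array([np.cos(np.radians(30.1)),np.sin(np.radians(30.1)),0]);x-=n*(n@x)
# keep projected heading
x=np.array([np.cos(np.radians(30.1)),np.sin(np.radians(30.1)),0]);x[2]=-(n[:2]@x[:2])/n[2];x/=np.linalg.norm(x)
Rt=np.c_[-x,np.cross(-n,-x),-n]
a=np.radians(200.25);Rc=np.array([[np.cos(a),np.sin(a),0],[np.sin(a),-np.cos(a),0],[0,0,-1]])
print(Rt,"turn",R.from_matrix(Rt@Rc.T).as_rotvec(degrees=True),"knob x",x)
E
```

```text
36 11 [25.31  0.63 10.99]
36 12 [25.06  0.63 11.99]
70 3 [23.99  0.62  2.99]
70 4 [23.72  0.62  3.99]
[[-0.86 -0.49  0.17]
 [-0.5   0.87  0.  ]
 [-0.15 -0.08 -0.98]] turn [-0.61 -9.99  9.46] knob x [0.86 0.5  0.15]
```

Call:
arm_command:
  rows:
    - [[-20, -6, -4], [-0.2, -3.3, 3.2]]
    - [[-40, -13, -10], [-0.4, -6.6, 6.4]]
    - [[-60, -20, -18], [-0.6, -10, 9.5]]
    - [[-64.6, -21.1, -26.3], [-0.6, -10, 9.5]]
    - [[-64.6, -21.1, -26.3], [-0.6, -10, 9.5]]
    - [[-64.6, -21.1, -26.3], [-0.6, -10, 9.5]]
    - [[-64.6, -21.1, -26.3], [-0.6, -10, 9.5]]
    - [[-64.6, -21.1, -26.3], [-0.6, -10, 9.5]]
    - [[-64.6, -21.1, -26.3], [-0.6, -10, 9.5]]

```text
time_s: 7.78
eef_pos: [617.7, 81.4, 127.3]
tcp_rot: [[-0.854, -0.49, 0.174], [-0.497, 0.868, 0.004], [-0.153, -0.083, -0.985]]
contact_force: [0.1, 0.1, -1.4]
opening: 23.7
```

```bash
python3 - <<'E'
from h import *
s=state();print(s["time_s"],s["eef_pos"],s["tcp_rot"],s["contact_force"],s["wrist_torque"],s["opening"])
a=camera("scene");b=camera("side");print(proj("scene",[621,82,100]),proj("side",[621,82,100]))
cr=lambda i,n:(lambda u,v:cv2.resize(i[v-30:v+30,u-32:u+32],None,fx=6,fy=6,interpolation=2))(*map(int,proj(n,[621,82,100])))
cv2.imwrite("pics/c4.png",np.hstack([cr(a,"scene"),cr(b,"side")]))
E
```

```text
7.775 [617.73  81.44 127.31] [[-0.85 -0.49  0.17]
 [-0.5   0.87  0.  ]
 [-0.15 -0.08 -0.98]] [ 0.06  0.09 -1.4 ] [0.04 0.16 0.01] 23.651199843713083
(np.float64(305.2180006606664), np.float64(254.5276007925609)) (np.float64(333.3467788500703), np.float64(168.42581146057316))
```

View pics/c4.png

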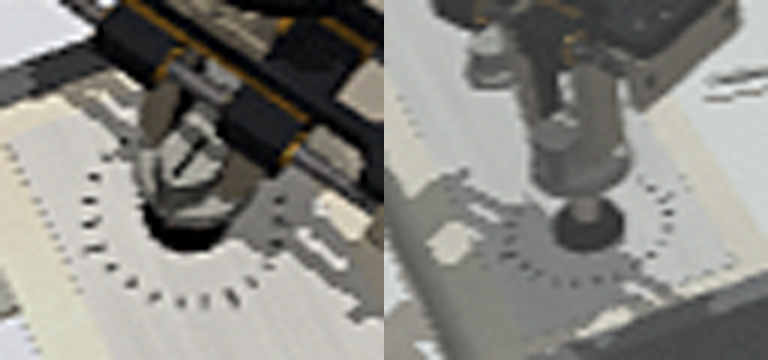

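Both views show the knob upright above the shaft and aligned with the collar. I'll go down along the shaft axis and watch the force.

Call:
arm_command:
  rows:
    - [[1.0, 0, -6], [0, 0, 0]]
    - [[2.1, 0, -12], [0, 0, 0]]
    - [[2.8, 0.1, -16], [0, 0, 0]]
    - [[3.1, 0.1, -17.7], [0, 0, 0]]
    - [[3.3, 0.1, -18.7], [0, 0, 0]]
    - [[3.5, 0.1, -19.7], [0, 0, 0]]
    - [[3.5, 0.1, -19.7], [0, 0, 0]]

```text
time_s: 8.75
eef_pos: [620.7, 81.5, 107.8]
tcp_rot: [[-0.854, -0.491, 0.173], [-0.497, 0.867, 0.004], [-0.152, -0.083, -0.985]]
contact_force: [-3.5, 0.1, 4.0]
opening: 23.7
```

Call:
arm_command:
  rows:
    - [[-0.8, 0, 0], [0, 0, 0]]
    - [[-0.8, 0, 0], [0, 0, 0]]
    - [[-0.7, 0, -1], [0, 0, 0]]
    - [[-0.5, 0, -2], [0, 0, 0]]
    - [[-0.5, 0, -2], [0, 0, 0]]

```text
time_s: 9.38
eef_pos: [620.3, 81.5, 105.3]
tcp_rot: [[-0.854, -0.49, 0.173], [-0.497, 0.868, 0.004], [-0.152, -0.083, -0.985]]
contact_force: [-1.3, 0.2, -1.4]
opening: 23.9
```

Axial force is back to its baseline, so the knob has gone onto the shaft. I'll carry on.

Call:
arm_command:
  rows:
    - [[0.0, 0, -1.5], [0, 0, 0]]
    - [[0.2, 0, -3], [0, 0, 0]]
    - [[0.5, 0, -4.5], [0, 0, 0]]
    - [[0.7, 0, -6], [0, 0, 0]]
    - [[1.0, 0, -7.5], [0, 0, 0]]
    - [[1.0, 0, -7.5], [0, 0, 0]]

```text
time_s: 10.12
eef_pos: [621.6, 81.5, 97.9]
tcp_rot: [[-0.854, -0.49, 0.174], [-0.497, 0.868, 0.004], [-0.153, -0.083, -0.985]]
contact_force: [-1.0, -0.3, -1.0]
opening: 23.6
```

Call:
arm_command:
  rows:
    - [[0.2, 0, -1.5], [0, 0, 0]]
    - [[0.5, 0, -3], [0, 0, 0]]
    - [[0.7, 0, -4], [0, 0, 0]]
    - [[0.8, 0, -5], [0, 0, 0]]
    - [[0.8, 0, -5], [0, 0, 0]]
    - [[0.8, 0, -5], [0, 0, 0]]

```text
time_s: 10.88
eef_pos: [622.4, 81.5, 93.4]
tcp_rot: [[-0.854, -0.49, 0.174], [-0.497, 0.868, 0.004], [-0.153, -0.083, -0.985]]
contact_force: [-3.1, -0.5, 3.0]
opening: 23.8
```

It seated about where predicted, with around 4 N of axial rise. I'll tighten the grip and push in against the spring.

Call:
arm_command:
  rows:
    - [[0, 0, 0], [0, 0, 0]]
    - [[0, 0, 0], [0, 0, 0]]
    - [[0.1, 0, -1], [0, 0, 0]]
    - [[0.3, 0, -2], [0, 0, 0]]
    - [[0.5, 0, -3], [0, 0, 0]]
    - [[0.6, 0, -4], [0, 0, 0]]
    - [[0.6, 0, -4], [0, 0, 0]]
    - [[0.6, 0, -4], [0, 0, 0]]
  squeeze: 50

```text
time_s: 11.88
eef_pos: [623.1, 81.5, 89.5]
tcp_rot: [[-0.854, -0.49, 0.174], [-0.497, 0.868, 0.004], [-0.153, -0.083, -0.985]]
contact_force: [-3.7, -0.3, 7.1]
opening: 23.6
```

Call:
arm_command:
  rows:
    - [[0.2, 0, -1], [0, 0, 0]]
    - [[0.3, 0, -2], [0, 0, 0]]
    - [[0.3, 0, -2], [0, 0, 0]]
    - [[0.3, 0, -2], [0, 0, 0]]
    - [[0.3, 0, -2], [0, 0, 0]]

```text
time_s: 12.5
eef_pos: [623.3, 81.5, 88.9]
tcp_rot: [[-0.854, -0.491, 0.175], [-0.498, 0.867, 0.004], [-0.154, -0.084, -0.985]]
contact_force: [-9.3, -0.8, 15.9]
opening: 23.8
```

The force climbs steeply at z≈88.9, so this is the stop. I'll ease the side load and the extra push a little, then check that it stays steady.

Call:
arm_command:
  rows:
    - [[-0.5, 0, 0.5], [0, 0, 0]]
    - [[-0.5, 0, 0.5], [0, 0, 0]]
    - [[-0.5, 0, 0.5], [0, 0, 0]]
    - [[-0.5, 0, 0.5], [0, 0, 0]]
    - [[-0.5, 0, 0.5], [0, 0, 0]]
    - [[-0.5, 0, 0.5], [0, 0, 0]]
    - [[-0.5, 0, 0.5], [0, 0, 0]]
    - [[-0.5, 0, 0.5], [0, 0, 0]]

```text
time_s: 13.5
eef_pos: [623.2, 81.5, 88.9]
tcp_rot: [[-0.854, -0.49, 0.175], [-0.497, 0.867, 0.004], [-0.154, -0.084, -0.984]]
contact_force: [-5.9, -0.5, 12.0]
opening: 23.4
```

```bash
python3 - <<'E'
from h import *
for k in range(8):
    camera("side") if k<7 else None; s=state();print(s["time_s"],s["eef_pos"],s["contact_force"],s["opening"])
a=camera("scene");b=camera("side")
cr=lambda i,n:(lambda u,v:cv2.resize(i[v-30:v+30,u-32:u+32],None,fx=6,fy=6,interpolation=2))(*map(int,proj(n,[621,82,100])))
cv2.imwrite("pics/c5.png",np.hstack([cr(a,"scene"),cr(b,"side")]))
E
```

```text
13.55 [623.21  81.52  88.94] [-5.7   0.22 11.12] 23.672894405645934
13.6 [623.24  81.51  88.95] [-6.54 -0.11 10.92] 23.651954971309546
13.65 [623.21  81.52  88.94] [-5.88 -0.04 11.19] 23.67375214193285
13.7 [623.18  81.5   88.9 ] [-6.2  -0.55 10.38] 23.352541977997262
13.75 [623.19  81.51  88.93] [-6.22 -0.81 11.36] 23.804566668760415
13.8 [623.21  81.5   88.95] [-5.3   0.36 11.36] 23.693393595780996
13.85 [623.19  81.5   88.94] [-6.07  0.08 10.52] 23.519015099059967
13.85 [623.19  81.5   88.94] [-6.07  0.08 10.52] 23.519015099059967
```

View pics/c5.png

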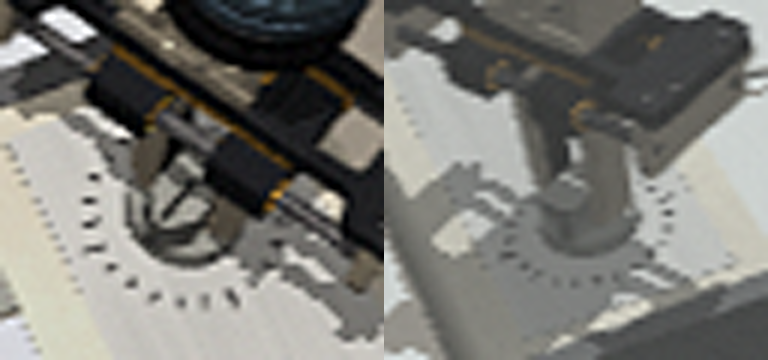

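```bash
python3 -c "
from plant import *
print(sign_off())"
```

```text
the job is handed in; nothing more can be done
None
```

I fitted the smallest chrome knob on the timer shaft with the flats matched and handed the job in while still holding it pressed in. The hand-in gives no verdict, so this rests on my own checks.

- **Seating:** the knob slid on freely after one small sideways correction. The spring force began close to the predicted collar position, about 94 mm tool height.
- **Pressing in:** axial force rose from about 5 N to 8.7 N over roughly 4 mm, which fits the spring's rating. It then rose steeply at 88.9 mm, where the tool stayed put when I eased the push. I read that as the 6 mm stop.
- **At hand-in:** the readings were steady, with about 12–13 N along the shaft and a commanded grip of 50 N. The opening was 23.6 mm on the 24 mm bar.
- **Disagreements:** total travel was about 1 mm short of the camera estimate, which is within the calibration error. A side load of about 4 N towards the robot remained.
- **Other objects:** I did not take a final picture of the bystanders. The arm's path kept clear of them, and there was no unexpected contact force in the readings after each move.

The job took about 14 s on the robot's clock.

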